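Put the graded stoneware jars back in their stand

ROBOT

A 7-joint arm with a two-finger parallel gripper is mounted at the origin on a cart in front of the work surface, level with it; the furniture and walls round the work are solid. World frame = base frame: x ahead of the robot, y to its left, z up, the work surface at z = 0. Lengths are in mm, angles in rad, forces in N, time in s.
With the tool pointing down it reaches from about 400 to 875 mm from the base axis. Payload 4.4 kg.
Tool frame: the origin (TCP) lies midway between the tips of the shut fingers; the grasp point (between the pads) lies 19 mm behind it; z points along the fingers, y is the line along which they close (so a half turn about z gives the same grasp; the last joint's range is limited). The gripper opens to 85 mm and grips with 20 to 120 N. Pads are 22 mm wide; open, the fingers measure 114 mm over their backs; the gripper's body (76 mm by 85 mm) begins 54 mm behind the grasp point. The pads swing forward as they close: fully open they stand 13 mm farther back than shut.
Start: joints at [1.059, 0.628, 0.038, 1.517, -0.027, 0.996, -0.02], TCP at [280.295, -586.475, 231.313] pointing down, gripper open.
Joint ranges: [-3.06, 3.06], [-0.37, 2.12], [-1.25, 1.32], [0.18, 2.47], [-1.1, 4.24], [0.23, 1.98], [-2.94, 2.94]. Speed limits (rad/s): [2.57, 2.57, 3.14, 3.14, 3.14, 3.14, 3.14].

INTERFACE

Orientations are given as [roll, pitch, yaw] about the fixed x, y, z axes, in that order (R = Rz(yaw) Ry(pitch) Rx(roll)).
In Python, from cell import monitor, cams, ctrl gives the robot as it stands.
- The arm moves only by the tool drive_tool, never from a script. Its argument "motion" is a list of rows, each an object with "fingers": the opening, from 0 (shut) to 1 (fully open); "linear": the shift along the tool's x, y, z in m, a list of three; "twist": the turn about the tool's z in rad. In form: [{"fingers": fingers, "linear": [x, y, z], "twist": twist}, ...]. A call has 1 to 5 rows; each row shifts and turns the commanded pose from where the row before left it, along the tool's axes as they then stand; what a row does not reach is not made up. A row lasts 1/12 s, in which the tool goes at most 41.7 mm and 7.16 degrees, less where a joint would pass 70% of its speed; a pose out of reach is approached as far as the arm can. A call with a gripper value outside its range is refused whole. The fingers move at their own pace and stop on an object; the grip force is fixed at half the most. Time passes only in rows, so rows that do not move let the fingers close. It gives the time, the measured TCP pose, the force, the opening and the grip force at its end, in the units of the state.
- monitor.read_state(): the state, without advancing time (a new reading comes with each control period).
- cams.get_image(name): name is "side" or "top" or "wrist"; returns a dict with "color" (420x560x3 uint8, blue, green, red), "K" (3x3 intrinsics, pixels), "k1" (the pictures are not rectified: a ray, as slopes to the right and down, at radius r is drawn at 1 + k1 r^2 times it, then the intrinsics apply), "R" (3x3) and "t" (3): a world point X has camera coordinates R X + t. Camera axes: x right, y down, z forward; pixel columns grow to the right and rows downward; lengths in mm; the calibration is good to about 2 mm. A picture is of the moment at which its call begins. There is no depth.
- ctrl.finish_job(): hands the job in; it is judged then, once.
The state is a dict: "clock": time; "qpos": joint angles; "qd": joint speeds; "tau": joint torques, N m; "eef_pos": TCP position; "tool_rot": TCP orientation; "force": force on the tool from outside, world axes, zero at the start; "torque": the same for the moment, N m; "width": finger opening in mm; "gripper_force": force on a finger pad.
Only numpy, scipy, OpenCV 4.12 (cv2) and the standard library are available. Lean on these libraries where they do the work, as an engineer would, in place of code of your own. Each camera call takes 0.05 s, during which the arm holds its last target. There are 200 camera calls.

TASK

Cooking is over: put the four white lidded jars from the tray back into their wooden stand, in order of size, each seated upright and fully down in the well made for it, the smallest jar in the smallest well and so on up to the largest. Set them down rather than dropping them, do not tip any over, and leave the two copper mills where they stand.

Things in the scene. Friction and masses are not known exactly. Their poses are not given: they have to be found in the camera images.
- jar_1: the smallest of four round white stoneware jars with flat wooden lids: 32 mm across, straight white body 52 mm high, 74 mm to the top of the lid knob (lid fixed); the lowest 4 mm taper to a foot 26 mm across. Origin: centre of the underside, z up. Starts on a fixed round dark tray (252 mm across, rim 20 mm high), about 100 mm from its neighbours' centres
- jar_2: the second smallest of four round white stoneware jars with flat wooden lids: 41 mm across, straight white body 60 mm high, 82 mm to the top of the lid knob (lid fixed); the lowest 4 mm taper to a foot 35 mm across. Origin: centre of the underside, z up. Starts on a fixed round dark tray (252 mm across, rim 20 mm high), about 100 mm from its neighbours' centres
- jar_3: the second largest of four round white stoneware jars with flat wooden lids: 50 mm across, straight white body 68 mm high, 90 mm to the top of the lid knob (lid fixed); the lowest 4 mm taper to a foot 44 mm across. Origin: centre of the underside, z up. Starts on a fixed round dark tray (252 mm across, rim 20 mm high), about 100 mm from its neighbours' centres
- jar_4: the largest of four round white stoneware jars with flat wooden lids: 59 mm across, straight white body 76 mm high, 98 mm to the top of the lid knob (lid fixed); the lowest 4 mm taper to a foot 53 mm across. Origin: centre of the underside, z up. Starts on a fixed round dark tray (252 mm across, rim 20 mm high), about 100 mm from its neighbours' centres
- well_1 (a point): centre of the floor of the smallest of four round wells in a row in the fixed light wooden stand (253 x 89 x 29 mm): well 39 mm across, 12 mm deep (the stand's top is 12 mm above this point); made for the jar 32 mm across. Axes: x across the stand to its far long edge, y along the row towards the smallest well, z up
- well_2 (a point): centre of the floor of the second smallest of four round wells in a row in the fixed light wooden stand (253 x 89 x 29 mm): well 48 mm across, 12 mm deep (the stand's top is 12 mm above this point); made for the jar 41 mm across. Axes: x across the stand to its far long edge, y along the row towards the smallest well, z up
- well_3 (a point): centre of the floor of the second largest of four round wells in a row in the fixed light wooden stand (253 x 89 x 29 mm): well 57 mm across, 12 mm deep (the stand's top is 12 mm above this point); made for the jar 50 mm across. Axes: x across the stand to its far long edge, y along the row towards the smallest well, z up
- well_4 (a point): centre of the floor of the largest of four round wells in a row in the fixed light wooden stand (253 x 89 x 29 mm): well 66 mm across, 12 mm deep (the stand's top is 12 mm above this point); made for the jar 59 mm across. Axes: x across the stand to its far long edge, y along the row towards the smallest well, z up
- copper_salt_mill: copper-coloured salt mill, 44 mm across, 109 mm high, standing behind the work; to be left alone. Origin: centre of the underside
- copper_pepper_mill: copper-coloured pepper mill, 44 mm across, 121 mm high, standing behind the work; to be left alone. Origin: centre of the underside
Mind the look-alikes: they are no part of the job. Leave any purple or yellow look-alike of the jar_1 alone. What is shaped like the jar_4 but red is not meant.

How it is judged (in metres and radians):
At the end, for the whole second after the job is handed in: Each jar stands in the well of its own size: its underside centred within 8 mm of the well's centre and within 4 mm of the well's floor, upright within 4.5 degrees, released and at rest (horizontal distance between jar_1 and well_1 below 0.008 m and z of jar_1 in the frame of well_1 between -0.004 and 0.004 m and angle between each of jar_1, jar_2, jar_3, jar_4's own z axis and vertical below 0.08 rad and linear speed of each of jar_1, jar_2, jar_3, jar_4 below 0.02 m/s and angular speed of each of jar_1, jar_2, jar_3, jar_4 below 0.2 rad/s and contact force between each of jar_1, jar_2, jar_3, jar_4 and the fingers below 0.1 N and horizontal distance between jar_2 and well_2 below 0.008 m and z of jar_2 in the frame of well_2 between -0.004 and 0.004 m and horizontal distance between jar_3 and well_3 below 0.008 m and z of jar_3 in the frame of well_3 between -0.004 and 0.004 m and horizontal distance between jar_4 and well_4 below 0.008 m and z of jar_4 in the frame of well_4 between -0.004 and 0.004 m); the robot touches nothing.
It fails at once if a jar is tipped over (leans more than 40 degrees) (angle between any of jar_1, jar_2, jar_3, jar_4's own z axis and vertical above 0.7 rad).
It fails at once if a jar is dropped (falls free of the fingers, faster than 0.6 m/s) ((linear speed of jar_1 above 0.6 m/s and contact force between jar_1 and the fingers below 0.05 N and contact force between jar_1 and anything else below 0.05 N) or (linear speed of jar_2 above 0.6 m/s and contact force between jar_2 and the fingers below 0.05 N and contact force between jar_2 and anything else below 0.05 N) or (linear speed of jar_3 above 0.6 m/s and contact force between jar_3 and the fingers below 0.05 N and contact force between jar_3 and anything else below 0.05 N) or (linear speed of jar_4 above 0.6 m/s and contact force between jar_4 and the fingers below 0.05 N and contact force between jar_4 and anything else below 0.05 N)).
It fails at once if a copper mill is moved by more than 30 mm (distance of any of copper_salt_mill, copper_pepper_mill from where it was at the start of the episode above 0.03 m).
It also fails if it takes over 102 s, if anything falls off the work surface, if the arm or the gripper's body presses on something with over 40 N, if the wrist force passes 120 N, or if a joint passes its speed limit or range.

## Working session

There is one attempt and no reset: what is moved stays moved. The work goes in short steps, Python scripts to look and compute and a tool call to move; the robot and the scene stay as the last step left them, time stands still between calls to the robot, and variables do not carry over. Pictures are saved under pics/ and viewed, at most 14 in all, crops included, and the job is handed in when it is done.

Besides the shell and the picture viewer there is one more tool, called after "Request:" as name(argument=value, ...), one argument or row to a line, values as JSON. drive_tool: Moves the arm, as the interface text tells. Its arguments: {"type":"object","properties":{"motion":{"type":"array"}},"required":["motion"]}

```bash
mkdir -p pics; ls; python3 - <<'E'
from cell import monitor,cams,ctrl
import cv2
s=monitor.read_state();print(s)
for n in("top","side"):
    c=cams.get_image(n);cv2.imwrite(f"pics/{n}0.png",c["color"]);print(n,c["K"],c["k1"],c["R"],c["t"])
E
```

```text
pics
{'clock': 0.0, 'qpos': array([ 1.05919812,  0.62934054,  0.03847142,  1.51834873, -0.02699281,
        0.99628518, -0.0199826 ]), 'qd': array([-0.00198098, -0.00018031,  0.00082916,  0.00078358,  0.00172598,
       -0.00052657, -0.00161376]), 'tau': array([ 9.88465290e-04, -5.63407552e+01,  1.22654669e+00, -1.93444902e+01,
        1.10171831e-02,  1.06094830e-02, -3.83550037e-05]), 'eef_pos': array([ 280.01241387, -585.91954207,  230.39940112]), 'tool_rot': array([-3.13973025e+00,  4.71591897e-05,  4.45796159e-01]), 'force': array([0.59376115, 0.30435349, 0.4079441 ]), 'torque': array([ 0.05556612, -0.0247461 ,  0.00032608]), 'gripper_force': 0.0, 'width': 85.92669255209987}
top [[529.19655668   0.         280.39943259]
 [  0.         529.19655668 202.07579431]
 [  0.           0.           1.        ]] 0.018440902882757976 [[ 0.01925806 -0.99979923 -0.00553466]
 [-0.99636027 -0.01873147 -0.08315859]
 [ 0.08303822  0.00711598 -0.99652096]] [  62.1058249   513.30953749 1362.07601443]
side [[511.25288416   0.         286.06392231]
 [  0.         511.25288416 209.30388825]
 [  0.           0.           1.        ]] -0.18118202998081373 [[ 0.99958826  0.027898   -0.00670865]
 [ 0.01042427 -0.57091528 -0.8209428 ]
 [-0.02673274  0.82053485 -0.57097103]] [-489.21529927   86.47584502 1150.39427006]
```

View pics/top0.png

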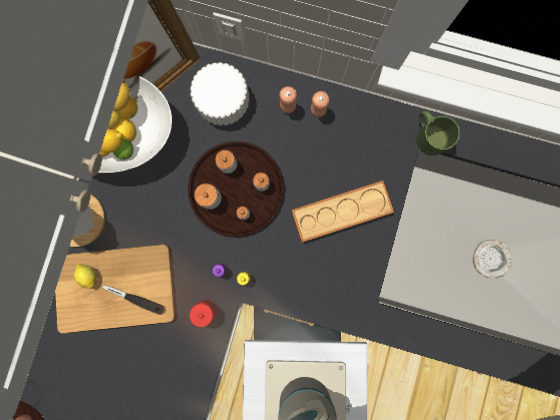

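View pics/side0.png

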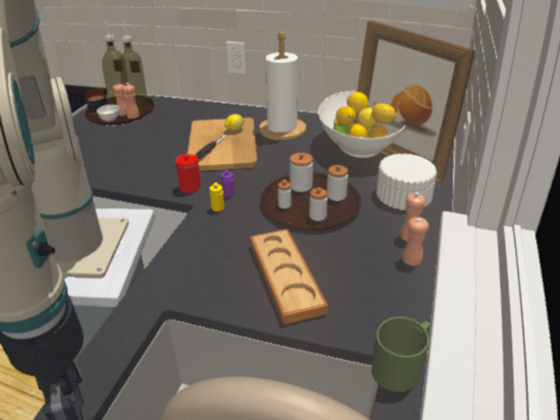

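The top view shows the jars' lids at (243,213), (261,181), (225,160) and (207,196), from smallest to largest. The stand runs from (293,210) to (393,185), with its smallest well at left (308,222). The red (201,315), purple (219,271) and yellow (243,279) look-alikes lie off the tray, so they aren't candidates. The white jars on the tray are the ones meant, and I'll confirm that in one enlarged crop.

```bash
cat > h.py <<'E'
import numpy as np, cv2
from scipy.optimize import least_squares
def proj(c,X):
    p=(c["R"]@np.atleast_2d(X).T).T+c["t"]; s=p[:,:2]/p[:,2:]
    r2=(s**2).sum(1,keepdims=True); s=s*(1+c["k1"]*r2)
    return s@np.diag([c["K"][0,0],c["K"][1,1]])+c["K"][:2,2]
def ground(c,uv,z):
    d=np.array([c["k1"],0,0,0.])
    # model r'=r(1+k1 r^2) is OpenCV's
    uv=np.atleast_2d(np.array(uv,float))
    s=cv2.undistortPoints(uv[:,None,:],c["K"],d)[:,0]
    w=np.c_[s,np.ones(len(s))]@c["R"]; C=-c["R"].T@c["t"]
    return C+w*((z-C[2])/w[:,2])[:,None]
E
python3 - <<'E'
from h import *
from cell import cams
import pickle
t=cams.get_image("top");s=cams.get_image("side");pickle.dump((t,s),open("c.pkl","wb"))
cv2.imwrite("pics/tc.png",cv2.resize(t["color"][140:245,185:400],None,fx=3.7,fy=3.7,interpolation=cv2.INTER_CUBIC))
cv2.imwrite("pics/sc.png",cv2.resize(s["color"][145:325,240:370],None,fx=3.3,fy=3.3,interpolation=cv2.INTER_CUBIC))
E
```

```text
(no output)
```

View pics/tc.png

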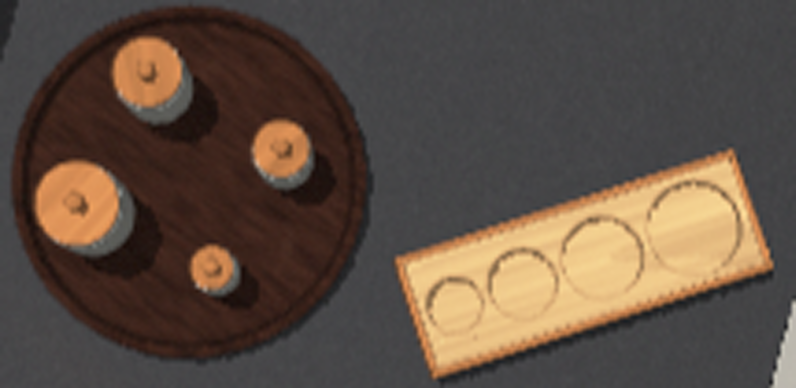

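View pics/sc.png

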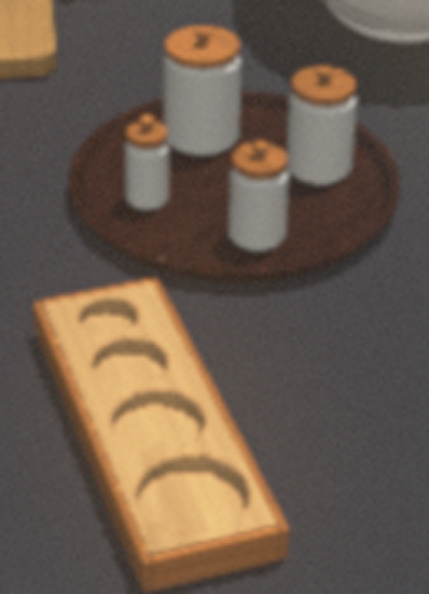

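The crops confirm four white jars on the tray. Their lids in the top crop are at (215,270), (282,150), (148,73) and (77,203), sizes 1 to 4. The well rims are centred at (455,305), (523,284), (602,258) and (694,228). The coloured look-alikes aren't on the tray.

```bash
python3 - <<'E'
from h import *
import pickle
t,s=pickle.load(open("c.pkl","rb"))
T=lambda p:(np.array(p)+.5)/3.7-.5+[185,140]
S=lambda p:(np.array(p)+.5)/3.3-.5+[240,145]
kt=[(212,267),(282,149),(147,70),(75,202)];ks=[(147,121),(257,150),(323,78),(202,40)]
for i in range(4):
    f=lambda X:np.r_[(proj(t,X)-T(kt[i]))[0],(proj(s,X)-S(ks[i]))[0]]
    r=least_squares(f,[550,200,80]);print("knob",i+1,r.x.round(1),r.fun.round(1))
hsv=cv2.cvtColor(t["color"],cv2.COLOR_BGR2HSV)
roi=np.zeros(hsv.shape[:2],np.uint8);cv2.circle(roi,(237,188),44,255,-1)
m=cv2.inRange(hsv,(3,90,120),(22,255,255))&roi
n,l,st,ce=cv2.connectedComponentsWithStats(m)
for k in range(1,n):
    if st[k,4]>30:
        cn=cv2.findContours((l==k).astype(np.uint8),cv2.RETR_EXTERNAL,cv2.CHAIN_APPROX_NONE)[0][0]
        d=2*np.sqrt(cv2.contourArea(cv2.convexHull(cn))/np.pi);print("lid px",ce[k].round(1),st[k],[ground(t,ce[k],z)[0].round(1) for z in (70,90)])
W=ground(t,[T(p) for p in [(455,305),(523,284),(602,258),(694,228)]],29);print("wells top",W.round(1))
print(np.linalg.norm(np.diff(W,axis=0),axis=1),np.degrees(np.arctan2(*(W[0]-W[3])[1::-1])))
C=ground(t,[T(p) for p in [(732,150),(773,268),(437,379),(396,258)]],29);print("corners",C.round(1),C.mean(0),np.linalg.norm(C-np.roll(C,1,0),axis=1))
Q=S([(35,302),(158,280),(288,528),(140,553)]);print("side corners",ground(s,Q,29).round(1))
# tray foot of jars in side: bottom-most body px -> near-edge of foot
for i,(p,r) in enumerate(zip([(147,210),(257,250),(322,184),(202,154)],[13,17.5,22,26.5])):
    for z in(4,8): 
        g=ground(s,S(p),z)[0]; print(i+1,z,(g+[0,r,0]).round(1))
m=cv2.inRange(hsv,(3,60,110),(30,255,255));m[:, :285]=0;m[:,400:]=0;m[:175]=0;m[250:]=0
cn=max(cv2.findContours(m,cv2.RETR_EXTERNAL,cv2.CHAIN_APPROX_NONE)[0],key=cv2.contourArea);b=cv2.minAreaRect(cn);print(b,ground(t,cv2.boxPoints(b),29).round(1),ground(t,b[0],29))
E
```

```text
knob 1 [480.9 167.4  77.2] [ 0.   0.1  0.1 -0. ]
knob 2 [560.7 121.5  82.5] [ 0.   0.4  0.4 -0. ]
knob 3 [612.3 213.9  88. ] [-0.   0.4  0.4 -0.1]
knob 4 [521.2 258.9  94.4] [ 0.   0.3  0.3 -0. ]
lid px [224.3 158.9] [215 150  19  19 277] [array([615.3, 216.2,  70. ]), array([612. , 213.9,  90. ])]
lid px [260.5 179.7] [253 172  16  16 182] [array([564., 123.,  70.]), array([561.5, 122.1,  90. ])]
lid px [205.2 194.3] [194 183  23  24 412] [array([524. , 261.9,  70. ]), array([522.1, 258.9,  90. ])]
lid px [241.8 211.7] [236 206  12  12 107] [array([481.7, 168.4,  70. ]), array([480.5, 166.8,  90. ])]
wells top [[ 4.608e+02  3.000e-01  2.900e+01]
 [ 4.764e+02 -4.710e+01  2.900e+01]
 [ 4.957e+02 -1.022e+02  2.900e+01]
 [ 5.180e+02 -1.665e+02  2.900e+01]]
[49.91724117 58.41417796 68.05218512] 108.94601911618297
corners [[ 573.6 -192.9   29. ]
 [ 491.  -221.8   29. ]
 [ 408.9   12.1   29. ]
 [ 493.    42.2   29. ]] [491.6047509  -90.11689731  29.        ] [248.57892368  87.60321066 247.9298602   89.33986767]
side corners [[ 409.7   12.8   29. ]
 [ 491.8   39.    29. ]
 [ 572.3 -195.2   29. ]
 [ 488.2 -216.4   29. ]]
1 4 [480.4 171.9   4. ]
1 8 [480.6 166.1   8. ]
2 4 [561.7 126.9   4. ]
2 8 [561.5 121.4   8. ]
3 4 [613.6 218.4   4. ]
3 8 [613.1 212.4   8. ]
4 4 [521.3 263.6   4. ]
4 8 [521.3 257.4   8. ]
((342.2012939453125, 210.7455596923828), (34.5011100769043, 97.10185241699219), 72.0308609008789) [[ 493.1   44.7   29. ]
 [ 575.8 -194.5   29. ]
 [ 490.7 -222.2   29. ]
 [ 408.6   15.7   29. ]] [[491.86005285 -88.94925451  29.        ]]
```

```bash
cat > plan.py <<'E'
import numpy as np,sys
from cell import monitor
def go(x,y,z,yaw,n):
    s=monitor.read_state();p=s["eef_pos"];y0=s["tool_rot"][2]
    d=(yaw-y0+np.pi)%(2*np.pi)-np.pi; dy=d/n
    A=np.zeros((2,2))
    for k in range(n):
        a=y0+k*dy;A+=np.array([[np.cos(a),np.sin(a)],[np.sin(a),-np.cos(a)]])
    l=np.linalg.solve(A,np.array([x,y])-p[:2])/1000
    print("row x%d lin"%n,l.round(4),round((p[2]-z)/n/1000,4),"twist",round(-dy,4),"total",(l*n).round(4),round((p[2]-z)/1000,4),round(-d,4),"at",p.round(1),s["tool_rot"].round(3),"F",s["force"].round(1),"w",round(s["width"],1),"gf",round(s["gripper_force"],1),"t",s["clock"])
if __name__=="__main__": a=list(map(float,sys.argv[1:]));go(*a[:4],int(a[4]))
E
python3 plan.py 481 168 230 1.9014 25;python3 plan.py 481 168 230 1.9014 30
```

```text
row x25 lin [ 0.0337 -0.0056] 0.0 twist -0.0582 total [ 0.842 -0.141] 0.0007 -1.4556 at [ 280.1 -586.1  230.7] [-3.14   0.     0.446] F [ 0.  -0.1  0.1] w 85.6 gf 0.0 t 0.2
row x30 lin [ 0.0281 -0.0046] 0.0 twist -0.0485 total [ 0.8427 -0.137 ] 0.0007 -1.4556 at [ 280.1 -586.1  230.7] [-3.14   0.     0.446] F [ 0.  -0.1  0.1] w 85.6 gf 0.0 t 0.2
```

Request:
drive_tool(
  motion=[
    {"fingers":1,"linear":[0.028,-0.0046,0],"twist":-0.0485},
    {"fingers":1,"linear":[0.028,-0.0046,0],"twist":-0.0485},
    {"fingers":1,"linear":[0.028,-0.0046,0],"twist":-0.0485},
    {"fingers":1,"linear":[0.028,-0.0046,0],"twist":-0.0485},
    {"fingers":1,"linear":[0.028,-0.0046,0],"twist":-0.0485},
  ],
)

```text
clock: 0.62
eef_pos: [389.0, -493.8, 231.1]
tool_rot: [-3.142, -0.0, 0.691]
force: [0.5, -0.4, -0.4]
width: 85.2
gripper_force: 0.0
```

Request:
drive_tool(
  motion=[
    {"fingers":1,"linear":[0.028,-0.0046,0],"twist":-0.0485},
    {"fingers":1,"linear":[0.028,-0.0046,0],"twist":-0.0485},
    {"fingers":1,"linear":[0.028,-0.0046,0],"twist":-0.0485},
    {"fingers":1,"linear":[0.028,-0.0046,0],"twist":-0.0485},
    {"fingers":1,"linear":[0.028,-0.0046,0],"twist":-0.0485},
  ],
)

```text
clock: 1.03
eef_pos: [471.4, -378.5, 231.1]
tool_rot: [3.142, -0.0, 0.933]
force: [0.8, 0.3, 0.9]
width: 85.2
gripper_force: 0.0
```

Tracking works well, so I'll continue.

Request:
drive_tool(
  motion=[
    {"fingers":1,"linear":[0.028,-0.0046,0],"twist":-0.0485},
    {"fingers":1,"linear":[0.028,-0.0046,0],"twist":-0.0485},
    {"fingers":1,"linear":[0.028,-0.0046,0],"twist":-0.0485},
    {"fingers":1,"linear":[0.028,-0.0046,0],"twist":-0.0485},
    {"fingers":1,"linear":[0.028,-0.0046,0],"twist":-0.0485},
  ],
)

```text
clock: 1.45
eef_pos: [523.6, -247.0, 231.2]
tool_rot: [3.141, -0.0, 1.176]
force: [0.4, 0.2, -0.3]
width: 85.4
gripper_force: 0.0
```

Request:
drive_tool(
  motion=[
    {"fingers":1,"linear":[0.028,-0.0046,0],"twist":-0.0485},
    {"fingers":1,"linear":[0.028,-0.0046,0],"twist":-0.0485},
    {"fingers":1,"linear":[0.028,-0.0046,0],"twist":-0.0485},
    {"fingers":1,"linear":[0.028,-0.0046,0],"twist":-0.0485},
    {"fingers":1,"linear":[0.028,-0.0046,0],"twist":-0.0485},
  ],
)

```text
clock: 1.87
eef_pos: [542.7, -106.7, 231.2]
tool_rot: [3.141, -0.0, 1.418]
force: [-0.1, -0.2, -0.2]
width: 85.4
gripper_force: 0.0
```

Request:
drive_tool(
  motion=[
    {"fingers":1,"linear":[0.028,-0.0046,0],"twist":-0.0485},
    {"fingers":1,"linear":[0.028,-0.0046,0],"twist":-0.0485},
    {"fingers":1,"linear":[0.028,-0.0046,0],"twist":-0.0485},
    {"fingers":1,"linear":[0.028,-0.0046,0],"twist":-0.0485},
    {"fingers":1,"linear":[0.028,-0.0046,0],"twist":-0.0485},
  ],
)

```text
clock: 2.28
eef_pos: [527.6, 34.0, 231.3]
tool_rot: [3.141, -0.0, 1.661]
force: [0.1, 0.0, 0.6]
width: 85.3
gripper_force: 0.0
```

Request:
drive_tool(
  motion=[
    {"fingers":1,"linear":[0.028,-0.0046,0],"twist":-0.0485},
    {"fingers":1,"linear":[0.028,-0.0046,0],"twist":-0.0485},
    {"fingers":1,"linear":[0.028,-0.0046,0],"twist":-0.0485},
    {"fingers":1,"linear":[0.028,-0.0046,0],"twist":-0.0485},
    {"fingers":1,"linear":[0.028,-0.0046,0],"twist":-0.0485},
  ],
)

```text
clock: 2.7
eef_pos: [479.1, 167.0, 231.3]
tool_rot: [3.141, -0.0, 1.903]
force: [0.3, 0.2, -0.5]
width: 85.7
gripper_force: 0.0
```

```bash
python3 plan.py 481 168 230 1.9014 1; python3 - <<'E'
from h import *
from cell import cams
import pickle
c=cams.get_image("wrist");pickle.dump(c,open("w1.pkl","wb"));im=c["color"].copy()
for p,r in [((481,168,74),16),((561,122,80),20.5),((612.5,214,88),25),((521.5,259,96),29.5),((461,0,29),19.5),((477,-47.4,29),24)]:
    a=np.linspace(0,2*np.pi,60);X=np.c_[p[0]+r*np.cos(a),p[1]+r*np.sin(a),0*a+p[2]-12*(p[2]>50)]
    cv2.polylines(im,[proj(c,X).astype(int)],True,(0,255,0),1)
cv2.imwrite("pics/w1.png",im)
E
```

```text
row x1 lin [0.0003 0.0021] 0.0013 twist 0.0016 total [0.0003 0.0021] 0.0013 0.0016 at [479.1 167.  231.3] [ 3.141 -0.     1.903] F [ 0.3  0.2 -0.5] w 85.7 gf 0.0 t 2.7
```

View pics/w1.png

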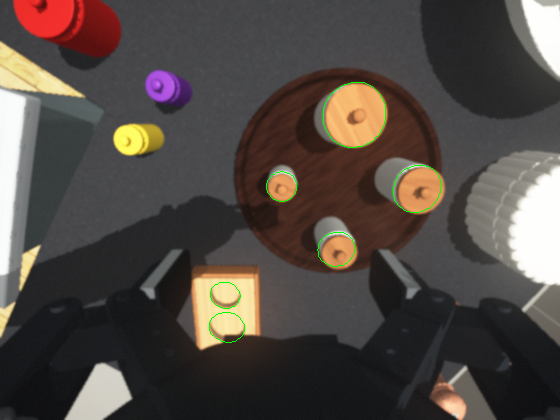

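The wrist view shows the predicted lid circles on the white jars (j1 at (282,186)), and the well circles at (226,295) and (227,326) match too. The calibration holds, so I'll descend on jar_1.

Request:
drive_tool(
  motion=[
    {"fingers":1,"linear":[0,0.002,0.04],"twist":0},
    {"fingers":1,"linear":[0,0,0.04],"twist":0},
    {"fingers":1,"linear":[0,0,0.04],"twist":0},
    {"fingers":1,"linear":[0,0,0.04],"twist":0},
    {"fingers":1,"linear":[0,0,0.025],"twist":0},
  ],
)

```text
clock: 3.17
eef_pos: [479.9, 165.4, 43.1]
tool_rot: [-3.138, 0.0, 1.901]
force: [-0.5, -0.9, 0.5]
width: 85.1
gripper_force: 0.0
```

Request:
drive_tool(
  motion=[
    {"fingers":1,"linear":[0,0,0.021],"twist":0},
    {"fingers":0.3,"linear":[0,0,0],"twist":0},
    {"fingers":0,"linear":[0,0,0],"twist":0},
    {"fingers":0,"linear":[0,0,0],"twist":0},
    {"fingers":0,"linear":[0,0,0],"twist":0},
  ],
)

```text
clock: 3.58
eef_pos: [482.6, 166.8, 26.9]
tool_rot: [3.139, -0.0, 1.9]
force: [0.5, 0.3, 0.7]
width: 38.6
gripper_force: 0.0
```

Request:
drive_tool(
  motion=[
    {"fingers":0,"linear":[0,0,0],"twist":0},
    {"fingers":0,"linear":[0,0,0],"twist":0},
    {"fingers":0,"linear":[0,0,0],"twist":0},
    {"fingers":0,"linear":[0,0,0],"twist":0},
    {"fingers":0,"linear":[0,0,0],"twist":0},
  ],
)

```text
clock: 4.0
eef_pos: [482.5, 166.7, 27.2]
tool_rot: [3.138, 0.0, 1.9]
force: [-0.7, -0.4, 6.3]
width: 30.2
gripper_force: 59.0
```

Request:
drive_tool(
  motion=[
    {"fingers":0,"linear":[0,0,-0.01],"twist":0},
    {"fingers":0,"linear":[0,0,-0.03],"twist":0},
    {"fingers":0,"linear":[0,0,-0.03],"twist":0},
    {"fingers":0,"linear":[-0.03,0,-0.01],"twist":0},
    {"fingers":0,"linear":[-0.03,0,0],"twist":0},
  ],
)

```text
clock: 4.42
eef_pos: [503.2, 111.8, 109.7]
tool_rot: [3.134, -0.0, 1.905]
force: [0.7, -1.1, -1.0]
width: 30.7
gripper_force: 59.7
```

```bash
python3 plan.py 461.5 -1.5 80 1.9014 4
```

```text
row x4 lin [-0.0234 -0.0191] 0.0074 twist 0.001 total [-0.0934 -0.0764] 0.0297 0.004 at [503.2 111.8 109.7] [ 3.134 -0.     1.905] F [ 0.7 -1.1 -1. ] w 30.7 gf 59.7 t 4.4167
```

Request:
drive_tool(
  motion=[
    {"fingers":0,"linear":[-0.023,-0.019,0.005],"twist":0},
    {"fingers":0,"linear":[-0.023,-0.019,0.006],"twist":0},
    {"fingers":0,"linear":[-0.023,-0.019,0.006],"twist":0},
    {"fingers":0,"linear":[-0.02,-0.018,0.006],"twist":0},
    {"fingers":0,"linear":[0,0,0],"twist":0},
  ],
)

```text
clock: 4.83
eef_pos: [454.8, -5.6, 82.3]
tool_rot: [-3.135, 0.003, 1.893]
force: [-0.3, -0.2, -0.5]
width: 30.5
gripper_force: 59.7
```

Request:
drive_tool(
  motion=[
    {"fingers":0,"linear":[0,0,0],"twist":0},
    {"fingers":0,"linear":[0,0,0],"twist":0},
  ],
)

```text
clock: 5.0
eef_pos: [459.8, 1.6, 83.3]
tool_rot: [3.139, 0.0, 1.901]
force: [0.5, 0.0, -1.7]
width: 30.2
gripper_force: 59.7
```

```bash
python3 plan.py 461.5 -1.5 40 1.9014 1; python3 - <<'E'
from cell import cams
import cv2
a=cams.get_image("wrist")["color"][:,:];cv2.imwrite("pics/w2.png",a)
E
```

```text
row x1 lin [-0.0035  0.0006] 0.0433 twist -0.0008 total [-0.0035  0.0006] 0.0433 -0.0008 at [459.8   1.6  83.3] [3.139 0.    1.901] F [ 0.5  0.  -1.7] w 30.2 gf 59.7 t 5.0
```

View pics/w2.png

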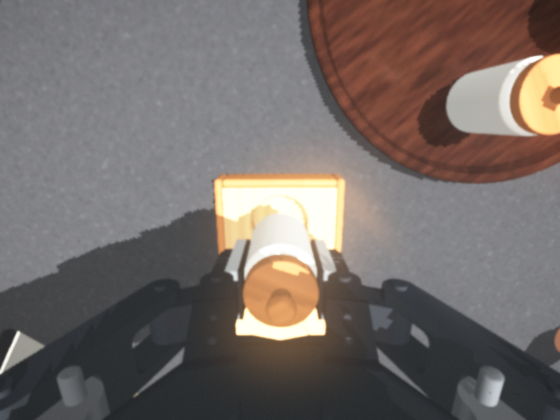

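The jar is upright in the fingers over the stand's end, with well_1's rim just behind its foot near (282,212). I'll correct 3.5 mm and lower.

Request:
drive_tool(
  motion=[
    {"fingers":0,"linear":[-0.0035,0.0005,0.012],"twist":0},
    {"fingers":0,"linear":[0,0,0.014],"twist":0},
    {"fingers":0,"linear":[0,0,0.01],"twist":0},
    {"fingers":0,"linear":[0,0,0.003],"twist":0},
    {"fingers":0,"linear":[0,0,0],"twist":0},
  ],
)

```text
clock: 5.47
eef_pos: [460.6, -0.8, 43.1]
tool_rot: [-3.141, -0.001, 1.903]
force: [0.5, -0.0, -0.9]
width: 30.4
gripper_force: 59.7
```

Request:
drive_tool(
  motion=[
    {"fingers":0,"linear":[0,0,0.002],"twist":0},
    {"fingers":0,"linear":[0,0,0.002],"twist":0},
    {"fingers":0,"linear":[0,0,0.002],"twist":0},
    {"fingers":0,"linear":[0,0,0],"twist":0},
    {"fingers":0,"linear":[0,0,0],"twist":0},
  ],
)

```text
clock: 5.88
eef_pos: [460.5, -2.0, 37.5]
tool_rot: [3.141, 0.0, 1.901]
force: [-0.2, -1.0, -0.9]
width: 30.1
gripper_force: 59.7
```

Request:
drive_tool(
  motion=[
    {"fingers":0,"linear":[0,0,0.001],"twist":0},
    {"fingers":0,"linear":[0,0,0.001],"twist":0},
    {"fingers":0,"linear":[0,0,0],"twist":0},
    {"fingers":0,"linear":[0,0,0],"twist":0},
  ],
)

```text
clock: 6.22
eef_pos: [460.6, -2.1, 37.1]
tool_rot: [3.14, 0.001, 1.901]
force: [-3.5, 0.6, 20.1]
width: 30.4
gripper_force: 62.0
```

Request:
drive_tool(
  motion=[
    {"fingers":0,"linear":[0,0,0.001],"twist":0},
    {"fingers":0,"linear":[0,0,0],"twist":0},
    {"fingers":0,"linear":[0,0,0],"twist":0},
  ],
)

```text
clock: 6.47
eef_pos: [460.6, -2.1, 37.0]
tool_rot: [3.14, 0.002, 1.901]
force: [-6.4, 0.2, 32.2]
width: 30.7
gripper_force: 63.3
```

Request:
drive_tool(
  motion=[
    {"fingers":0,"linear":[0,0,-0.002],"twist":0},
    {"fingers":0,"linear":[0,0,0],"twist":0},
    {"fingers":0.6,"linear":[0,0,0],"twist":0},
    {"fingers":1,"linear":[0,0,0],"twist":0},
    {"fingers":1,"linear":[0,0,0],"twist":0},
  ],
)

```text
clock: 6.88
eef_pos: [460.3, -2.0, 36.1]
tool_rot: [-3.141, -0.0, 1.901]
force: [1.0, -0.1, -0.9]
width: 65.8
gripper_force: 0.0
```

Request:
drive_tool(
  motion=[
    {"fingers":1,"linear":[0,0,0],"twist":0},
    {"fingers":1,"linear":[0,0,-0.02],"twist":0},
    {"fingers":1,"linear":[0,0,-0.03],"twist":0},
    {"fingers":1,"linear":[0,0,-0.04],"twist":0},
    {"fingers":1,"linear":[0,0,-0.035],"twist":0},
  ],
)

```text
clock: 7.3
eef_pos: [459.7, -1.8, 162.5]
tool_rot: [-3.14, -0.001, 1.901]
force: [0.9, 0.1, 0.8]
width: 85.5
gripper_force: 0.0
```

```bash
python3 plan.py 562 122 160 1.9014 5
```

```text
row x5 lin [0.0168 0.0274] 0.0005 twist -0.0 total [0.0839 0.1369] 0.0025 -0.0001 at [459.7  -1.8 162.5] [-3.140e+00 -1.000e-03  1.901e+00] F [0.9 0.1 0.8] w 85.5 gf 0.0 t 7.3
```

Request:
drive_tool(
  motion=[
    {"fingers":1,"linear":[0.017,0.0275,0],"twist":0},
    {"fingers":1,"linear":[0.017,0.0275,0],"twist":0},
    {"fingers":1,"linear":[0.017,0.0275,0],"twist":0},
    {"fingers":1,"linear":[0.017,0.0275,0],"twist":0},
    {"fingers":1,"linear":[0.016,0.027,0],"twist":0},
  ],
)

```text
clock: 7.72
eef_pos: [563.4, 123.1, 161.2]
tool_rot: [-3.141, -0.0, 1.901]
force: [0.8, -0.2, -1.1]
width: 85.4
gripper_force: 0.0
```

Request:
drive_tool(
  motion=[
    {"fingers":1,"linear":[0,0,0],"twist":0},
    {"fingers":1,"linear":[0,0,0],"twist":0},
    {"fingers":1,"linear":[0,0,0],"twist":0},
  ],
)

```text
clock: 7.97
eef_pos: [561.8, 121.2, 160.6]
tool_rot: [-3.139, 0.0, 1.901]
force: [0.5, -1.2, -0.4]
width: 85.4
gripper_force: 0.0
```

```bash
python3 plan.py 562 122 28 1.9014 1; python3 - <<'E'
from h import *
from cell import cams
c=cams.get_image("wrist");im=c["color"].copy()
def ring(p,r,z):
    a=np.linspace(0,2*np.pi,60);X=np.c_[p[0]+r*np.cos(a),p[1]+r*np.sin(a),0*a+z]
    cv2.polylines(im,[proj(c,X).astype(int)],True,(0,255,0),1)
ring((561.5,122),20.5,67);ring((612.5,214),25,75);ring((521.5,259),29.5,83);ring((461,0),16,69);ring((477,-47.4),24,29)
cv2.imwrite("pics/w3.png",im)
E
```

```text
row x1 lin [0.0007 0.0004] 0.1326 twist -0.0006 total [0.0007 0.0004] 0.1326 -0.0006 at [561.8 121.2 160.6] [-3.139  0.     1.901] F [ 0.5 -1.2 -0.4] w 85.4 gf 0.0 t 7.9667
```

View pics/w3.png

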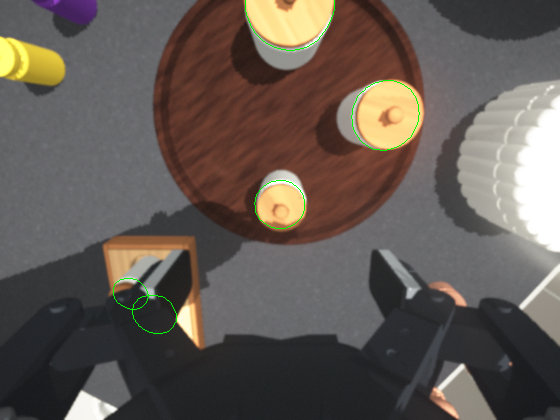

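jar_2's lid at (281,205) matches its predicted ring, and jar_1 stands in its well at (135,280). Next I'll descend on jar_2.

Request:
drive_tool(
  motion=[
    {"fingers":1,"linear":[0,0,0.035],"twist":0},
    {"fingers":1,"linear":[0,0,0.035],"twist":0},
    {"fingers":1,"linear":[0,0,0.035],"twist":0},
    {"fingers":1,"linear":[0,0,0.02],"twist":0},
    {"fingers":1,"linear":[0,0,0.007],"twist":0},
  ],
)

```text
clock: 8.43
eef_pos: [559.7, 119.5, 26.1]
tool_rot: [-3.135, 0.0, 1.899]
force: [-0.3, -0.2, -0.2]
width: 85.3
gripper_force: 0.0
```

Request:
drive_tool(
  motion=[
    {"fingers":1,"linear":[0,0,0],"twist":0},
    {"fingers":0.4,"linear":[0,0,0],"twist":0},
    {"fingers":0,"linear":[0,0,0],"twist":0},
    {"fingers":0,"linear":[0,0,0],"twist":0},
    {"fingers":0,"linear":[0,0,0],"twist":0},
  ],
)

```text
clock: 8.85
eef_pos: [563.7, 121.9, 31.0]
tool_rot: [3.139, 0.0, 1.9]
force: [-3.9, -0.9, 20.5]
width: 39.9
gripper_force: 57.8
```

Request:
drive_tool(
  motion=[
    {"fingers":0,"linear":[0,0,0],"twist":0},
    {"fingers":0,"linear":[0,0,0],"twist":0},
    {"fingers":0,"linear":[0,0,0],"twist":0},
    {"fingers":0,"linear":[0,0,0],"twist":0},
  ],
)

```text
clock: 9.18
eef_pos: [563.7, 121.9, 31.1]
tool_rot: [3.139, 0.001, 1.901]
force: [-0.6, -0.1, 6.3]
width: 39.2
gripper_force: 59.9
```

```bash
python3 plan.py 477 -47.4 160 1.9014 8
```

```text
row x8 lin [-0.0165 -0.0171] -0.0161 twist -0.0001 total [-0.1321 -0.1369] -0.1289 -0.0009 at [563.7 121.9  31.1] [3.139e+00 1.000e-03 1.901e+00] F [-0.6 -0.1  6.3] w 39.2 gf 59.9 t 9.1833
```

Request:
drive_tool(
  motion=[
    {"fingers":0,"linear":[0,0,-0.01],"twist":0},
    {"fingers":0,"linear":[0,0,-0.03],"twist":0},
    {"fingers":0,"linear":[0,0,-0.035],"twist":0},
    {"fingers":0,"linear":[-0.016,-0.017,-0.025],"twist":0},
    {"fingers":0,"linear":[-0.02,-0.02,0],"twist":0},
  ],
)

```text
clock: 9.6
eef_pos: [543.5, 79.4, 135.3]
tool_rot: [3.129, -0.0, 1.905]
force: [1.3, -1.4, -0.6]
width: 39.8
gripper_force: 60.7
```

Request:
drive_tool(
  motion=[
    {"fingers":0,"linear":[-0.025,-0.025,0],"twist":0},
    {"fingers":0,"linear":[-0.025,-0.025,0],"twist":0},
    {"fingers":0,"linear":[-0.025,-0.025,0],"twist":0},
    {"fingers":0,"linear":[-0.021,-0.025,0],"twist":0},
    {"fingers":0,"linear":[0,0,0],"twist":0},
  ],
)

```text
clock: 10.02
eef_pos: [470.9, -54.9, 129.6]
tool_rot: [-3.134, 0.004, 1.892]
force: [-0.7, -0.5, -1.7]
width: 39.5
gripper_force: 60.8
```

Request:
drive_tool(
  motion=[
    {"fingers":0,"linear":[0,0,0],"twist":0},
    {"fingers":0,"linear":[0,0,0],"twist":0},
    {"fingers":0,"linear":[0,0,0],"twist":0},
  ],
)

```text
clock: 10.27
eef_pos: [477.0, -46.2, 130.0]
tool_rot: [3.139, -0.0, 1.902]
force: [1.2, -0.0, -1.6]
width: 39.1
gripper_force: 60.8
```

```bash
python3 plan.py 477.3 -48.2 48 1.9014 1
```

```text
row x1 lin [-0.002  -0.0004] 0.082 twist 0.001 total [-0.002  -0.0004] 0.082 0.001 at [477.  -46.2 130. ] [ 3.139 -0.     1.902] F [ 1.2 -0.  -1.6] w 39.1 gf 60.8 t 10.2667
```

Request:
drive_tool(
  motion=[
    {"fingers":0,"linear":[-0.002,0,0.02],"twist":0},
    {"fingers":0,"linear":[0,0,0.025],"twist":0},
    {"fingers":0,"linear":[0,0,0.02],"twist":0},
    {"fingers":0,"linear":[0,0,0],"twist":0},
    {"fingers":0,"linear":[0,0,0],"twist":0},
  ],
)

```text
clock: 10.68
eef_pos: [476.5, -47.9, 63.9]
tool_rot: [-3.14, -0.001, 1.903]
force: [-0.5, -0.8, -0.0]
width: 39.4
gripper_force: 60.8
```

```bash
python3 plan.py 477.3 -48.2 43 1.9014 1
```

```text
row x1 lin [-0.0006  0.0007] 0.0209 twist 0.0019 total [-0.0006  0.0007] 0.0209 0.0019 at [476.5 -47.9  63.9] [-3.140e+00 -1.000e-03  1.903e+00] F [-0.5 -0.8 -0. ] w 39.4 gf 60.8 t 10.6833
```

Request:
drive_tool(
  motion=[
    {"fingers":0,"linear":[0,0.0005,0.008],"twist":0},
    {"fingers":0,"linear":[0,0,0.007],"twist":0},
    {"fingers":0,"linear":[0,0,0.004],"twist":0},
    {"fingers":0,"linear":[0,0,0.002],"twist":0},
    {"fingers":0,"linear":[0,0,0],"twist":0},
  ],
)

```text
clock: 11.1
eef_pos: [476.9, -49.1, 43.1]
tool_rot: [-3.141, -0.0, 1.901]
force: [0.2, 0.4, -1.2]
width: 39.6
gripper_force: 60.8
```

Request:
drive_tool(
  motion=[
    {"fingers":0,"linear":[0,0,0.001],"twist":0},
    {"fingers":0,"linear":[0,0,0.001],"twist":0},
    {"fingers":0,"linear":[0,0,0],"twist":0},
    {"fingers":0,"linear":[0,0,0],"twist":0},
  ],
)

```text
clock: 11.43
eef_pos: [477.1, -49.2, 41.4]
tool_rot: [3.141, 0.0, 1.901]
force: [0.0, -0.4, -1.7]
width: 39.8
gripper_force: 60.8
```

Request:
drive_tool(
  motion=[
    {"fingers":0,"linear":[0,0,0.001],"twist":0},
    {"fingers":0,"linear":[0,0,0.001],"twist":0},
    {"fingers":0,"linear":[0,0,0],"twist":0},
    {"fingers":0,"linear":[0,0,0],"twist":0},
  ],
)

```text
clock: 11.77
eef_pos: [477.2, -49.2, 41.0]
tool_rot: [3.141, 0.001, 1.901]
force: [-3.7, 0.2, 18.6]
width: 39.9
gripper_force: 63.0
```

Contact came at z = 41.0 as predicted, so jar_2 is seated. I'll release it, rise, and go on to jar_3 at (612.5,214).

Request:
drive_tool(
  motion=[
    {"fingers":0,"linear":[0,0,-0.001],"twist":0},
    {"fingers":0,"linear":[0,0,0],"twist":0},
    {"fingers":0.7,"linear":[0,0,0],"twist":0},
    {"fingers":1,"linear":[0,0,0],"twist":0},
    {"fingers":1,"linear":[0,0,0],"twist":0},
  ],
)

```text
clock: 12.18
eef_pos: [477.1, -49.1, 40.2]
tool_rot: [-3.142, -0.0, 1.901]
force: [0.3, -0.1, 0.3]
width: 74.0
gripper_force: 0.0
```

Request:
drive_tool(
  motion=[
    {"fingers":1,"linear":[0,0,0],"twist":0},
    {"fingers":1,"linear":[0,0,-0.02],"twist":0},
    {"fingers":1,"linear":[0,0,-0.035],"twist":0},
    {"fingers":1,"linear":[0,0,-0.04],"twist":0},
    {"fingers":1,"linear":[0,0,-0.035],"twist":0},
  ],
)

```text
clock: 12.6
eef_pos: [476.6, -48.8, 171.8]
tool_rot: [-3.141, -0.001, 1.901]
force: [0.8, 0.1, 1.1]
width: 85.2
gripper_force: 0.0
```

```bash
python3 plan.py 612.5 214 170 1.9014 10
```

```text
row x10 lin [0.0204 0.0214] 0.0002 twist -0.0 total [0.2045 0.2138] 0.0018 -0.0001 at [476.6 -48.8 171.8] [-3.141e+00 -1.000e-03  1.901e+00] F [0.8 0.1 1.1] w 85.2 gf 0.0 t 12.6
```

Request:
drive_tool(
  motion=[
    {"fingers":1,"linear":[0.0205,0.0215,0],"twist":0},
    {"fingers":1,"linear":[0.0205,0.0215,0],"twist":0},
    {"fingers":1,"linear":[0.0205,0.0215,0],"twist":0},
    {"fingers":1,"linear":[0.0205,0.0215,0],"twist":0},
    {"fingers":1,"linear":[0.0205,0.0215,0],"twist":0},
  ],
)

```text
clock: 13.02
eef_pos: [545.9, 83.7, 170.3]
tool_rot: [-3.141, 0.0, 1.9]
force: [1.2, -0.4, 0.2]
width: 85.4
gripper_force: 0.0
```

Request:
drive_tool(
  motion=[
    {"fingers":1,"linear":[0.0205,0.0215,0],"twist":0},
    {"fingers":1,"linear":[0.0205,0.0215,0],"twist":0},
    {"fingers":1,"linear":[0.0205,0.0215,0],"twist":0},
    {"fingers":1,"linear":[0.0205,0.021,0],"twist":0},
    {"fingers":1,"linear":[0.02,0.021,0],"twist":0},
  ],
)

```text
clock: 13.43
eef_pos: [613.4, 215.0, 169.8]
tool_rot: [-3.141, 0.0, 1.901]
force: [1.2, -0.6, 0.3]
width: 85.5
gripper_force: 0.0
```

Request:
drive_tool(
  motion=[
    {"fingers":1,"linear":[0,0,0],"twist":0},
    {"fingers":1,"linear":[0,0,0],"twist":0},
    {"fingers":1,"linear":[0,0,0],"twist":0},
  ],
)

```text
clock: 13.68
eef_pos: [612.6, 212.7, 169.6]
tool_rot: [-3.14, 0.001, 1.901]
force: [0.4, -0.3, 1.0]
width: 85.2
gripper_force: 0.0
```

```bash
python3 plan.py 612.5 214 34 1.9014 1; python3 - <<'E'
from h import *
from cell import cams
c=cams.get_image("wrist");im=c["color"].copy()
def ring(p,r,z):
    a=np.linspace(0,2*np.pi,60);X=np.c_[p[0]+r*np.cos(a),p[1]+r*np.sin(a),0*a+z]
    cv2.polylines(im,[proj(c,X).astype(int)],True,(0,255,0),1)
ring((612.5,214),25,75);ring((521.5,259),29.5,83);ring((461,0),16,69);ring((477,-47.4),24,29)
cv2.imwrite("pics/w4.png",im)
E
```

```text
row x1 lin [0.0013 0.0003] 0.1356 twist -0.0007 total [0.0013 0.0003] 0.1356 -0.0007 at [612.6 212.7 169.6] [-3.140e+00  1.000e-03  1.901e+00] F [ 0.4 -0.3  1. ] w 85.2 gf 0.0 t 13.6833
```

View pics/w4.png

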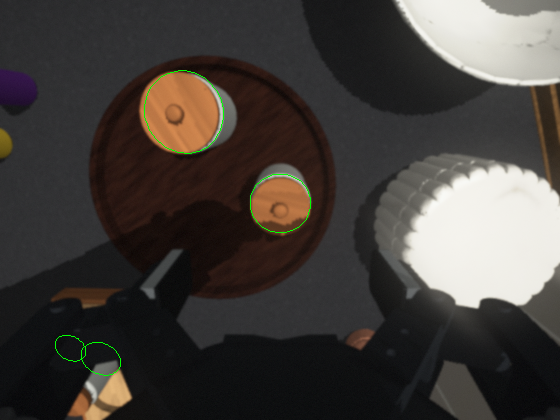

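jar_3's lid at (281,205) matches its ring, and the fluted dish at (480,230) leaves room for the right finger. I'll descend.

Request:
drive_tool(
  motion=[
    {"fingers":1,"linear":[0.001,0,0.035],"twist":0},
    {"fingers":1,"linear":[0,0,0.035],"twist":0},
    {"fingers":1,"linear":[0,0,0.035],"twist":0},
    {"fingers":1,"linear":[0,0,0.02],"twist":0},
    {"fingers":1,"linear":[0,0,0.01],"twist":0},
  ],
)

```text
clock: 14.15
eef_pos: [610.7, 211.5, 32.1]
tool_rot: [-3.136, 0.002, 1.899]
force: [0.4, -0.7, -0.6]
width: 85.4
gripper_force: 0.0
```

Request:
drive_tool(
  motion=[
    {"fingers":1,"linear":[0,0,0],"twist":0},
    {"fingers":0.5,"linear":[0,0,0],"twist":0},
    {"fingers":0,"linear":[0,0,0],"twist":0},
    {"fingers":0,"linear":[0,0,0],"twist":0},
    {"fingers":0,"linear":[0,0,0],"twist":0},
  ],
)

```text
clock: 14.57
eef_pos: [614.2, 215.0, 37.6]
tool_rot: [3.138, 0.0, 1.9]
force: [-0.4, -0.6, 7.6]
width: 48.6
gripper_force: 62.9
```

Request:
drive_tool(
  motion=[
    {"fingers":0,"linear":[0,0,0],"twist":0},
    {"fingers":0,"linear":[0,0,0],"twist":0},
    {"fingers":0,"linear":[0,0,0],"twist":0},
    {"fingers":0,"linear":[0,0,0],"twist":0},
  ],
)

```text
clock: 14.9
eef_pos: [614.2, 215.0, 37.6]
tool_rot: [3.138, 0.0, 1.9]
force: [-1.4, -1.1, 7.0]
width: 48.6
gripper_force: 62.9
```

```bash
python3 plan.py 496 -102.6 150 1.9014 1
```

```text
row x1 lin [-0.2622 -0.2146] -0.1124 twist -0.001 total [-0.2622 -0.2146] -0.1124 -0.001 at [614.2 215.   37.6] [3.138 0.    1.9  ] F [-1.4 -1.1  7. ] w 48.6 gf 62.9 t 14.9
```

Request:
drive_tool(
  motion=[
    {"fingers":0,"linear":[0,0,-0.01],"twist":0},
    {"fingers":0,"linear":[0,0,-0.03],"twist":0},
    {"fingers":0,"linear":[0,0,-0.035],"twist":0},
    {"fingers":0,"linear":[-0.01,-0.01,-0.03],"twist":0},
    {"fingers":0,"linear":[-0.022,-0.018,0],"twist":0},
  ],
)

```text
clock: 15.32
eef_pos: [600.9, 182.3, 148.0]
tool_rot: [3.126, -0.004, 1.906]
force: [1.6, 1.6, -1.2]
width: 48.8
gripper_force: 63.0
```

Request:
drive_tool(
  motion=[
    {"fingers":0,"linear":[-0.026,-0.021,0],"twist":0},
    {"fingers":0,"linear":[-0.026,-0.021,0],"twist":0},
    {"fingers":0,"linear":[-0.026,-0.021,0],"twist":0},
    {"fingers":0,"linear":[-0.026,-0.021,0],"twist":0},
    {"fingers":0,"linear":[-0.026,-0.021,0],"twist":0},
  ],
)

```text
clock: 15.73
eef_pos: [538.9, 16.9, 141.2]
tool_rot: [3.141, 0.001, 1.901]
force: [0.6, -0.3, -2.3]
width: 48.6
gripper_force: 62.8
```

Request:
drive_tool(
  motion=[
    {"fingers":0,"linear":[-0.026,-0.021,0],"twist":0},
    {"fingers":0,"linear":[-0.026,-0.021,0],"twist":0},
    {"fingers":0,"linear":[-0.026,-0.021,0],"twist":0},
    {"fingers":0,"linear":[-0.02,-0.017,0],"twist":0},
    {"fingers":0,"linear":[0,0,0],"twist":0},
  ],
)

```text
clock: 16.15
eef_pos: [492.2, -107.6, 140.5]
tool_rot: [-3.136, 0.004, 1.892]
force: [-0.0, -0.2, -2.8]
width: 48.9
gripper_force: 62.8
```

Request:
drive_tool(
  motion=[
    {"fingers":0,"linear":[0,0,0],"twist":0},
    {"fingers":0,"linear":[0,0,0],"twist":0},
    {"fingers":0,"linear":[0,0,0],"twist":0},
  ],
)

```text
clock: 16.4
eef_pos: [496.4, -98.9, 140.9]
tool_rot: [3.14, -0.0, 1.903]
force: [-0.4, 0.4, -2.6]
width: 48.3
gripper_force: 62.8
```

```bash
python3 plan.py 496 -102.6 49 1.9014 1
```

```text
row x1 lin [-0.0033 -0.0016] 0.0919 twist 0.0014 total [-0.0033 -0.0016] 0.0919 0.0014 at [496.4 -98.9 140.9] [ 3.14  -0.     1.903] F [-0.4  0.4 -2.6] w 48.3 gf 62.8 t 16.4
```

Request:
drive_tool(
  motion=[
    {"fingers":0,"linear":[-0.003,-0.001,0.02],"twist":0},
    {"fingers":0,"linear":[0,0,0.025],"twist":0},
    {"fingers":0,"linear":[0,0,0.022],"twist":0},
    {"fingers":0,"linear":[0,0,0],"twist":0},
    {"fingers":0,"linear":[0,0,0],"twist":0},
  ],
)

```text
clock: 16.82
eef_pos: [495.4, -102.0, 72.9]
tool_rot: [-3.14, -0.001, 1.903]
force: [0.3, -0.2, -1.3]
width: 48.5
gripper_force: 62.9
```

```bash
python3 plan.py 496 -102.6 49 1.9014 1
```

```text
row x1 lin [-0.0008  0.0003] 0.0239 twist 0.0019 total [-0.0008  0.0003] 0.0239 0.0019 at [ 495.4 -102.    72.9] [-3.140e+00 -1.000e-03  1.903e+00] F [ 0.3 -0.2 -1.3] w 48.5 gf 62.9 t 16.8167
```

Request:
drive_tool(
  motion=[
    {"fingers":0,"linear":[0,0,0.009],"twist":0},
    {"fingers":0,"linear":[0,0,0.008],"twist":0},
    {"fingers":0,"linear":[0,0,0.004],"twist":0},
    {"fingers":0,"linear":[0,0,0.002],"twist":0},
    {"fingers":0,"linear":[0,0,0],"twist":0},
  ],
)

```text
clock: 17.23
eef_pos: [495.6, -103.5, 50.1]
tool_rot: [-3.141, -0.0, 1.901]
force: [-0.0, 0.0, -2.6]
width: 48.3
gripper_force: 63.0
```

Request:
drive_tool(
  motion=[
    {"fingers":0,"linear":[0,0,0.001],"twist":0},
    {"fingers":0,"linear":[0,0,0.001],"twist":0},
    {"fingers":0,"linear":[0,0,0],"twist":0},
    {"fingers":0,"linear":[0,0,0],"twist":0},
  ],
)

```text
clock: 17.57
eef_pos: [495.8, -103.6, 48.5]
tool_rot: [3.141, 0.0, 1.901]
force: [-0.1, 0.1, -1.6]
width: 48.3
gripper_force: 63.0
```

Request:
drive_tool(
  motion=[
    {"fingers":0,"linear":[0,0,0.001],"twist":0},
    {"fingers":0,"linear":[0,0,0.001],"twist":0},
    {"fingers":0,"linear":[0,0,0],"twist":0},
    {"fingers":0,"linear":[0,0,0],"twist":0},
  ],
)

```text
clock: 17.9
eef_pos: [495.9, -103.6, 47.5]
tool_rot: [3.141, 0.001, 1.901]
force: [-2.6, 0.7, 10.6]
width: 48.5
gripper_force: 64.5
```

Contact at 47.5 as predicted, so jar_3 is seated. I'll release it and go to jar_4 at (521.5,259).

Request:
drive_tool(
  motion=[
    {"fingers":0,"linear":[0,0,0],"twist":0},
    {"fingers":0.7,"linear":[0,0,0],"twist":0},
    {"fingers":1,"linear":[0,0,0],"twist":0},
    {"fingers":1,"linear":[0,0,0],"twist":0},
    {"fingers":1,"linear":[0,0,0],"twist":0},
  ],
)

```text
clock: 18.32
eef_pos: [495.8, -103.5, 46.3]
tool_rot: [3.141, 0.0, 1.901]
force: [-0.8, -0.2, 0.5]
width: 85.4
gripper_force: 0.0
```

Request:
drive_tool(
  motion=[
    {"fingers":1,"linear":[0,0,0],"twist":0},
    {"fingers":1,"linear":[0,0,-0.02],"twist":0},
    {"fingers":1,"linear":[0,0,-0.035],"twist":0},
    {"fingers":1,"linear":[0,0,-0.04],"twist":0},
    {"fingers":1,"linear":[0,0,-0.04],"twist":0},
  ],
)

```text
clock: 18.73
eef_pos: [494.8, -103.2, 182.3]
tool_rot: [-3.14, -0.002, 1.901]
force: [0.9, -1.2, 0.3]
width: 85.1
gripper_force: 0.0
```

```bash
python3 plan.py 521.5 258.5 180 1.9014 10
```

```text
row x10 lin [0.0333 0.0143] 0.0002 twist -0.0 total [0.3334 0.1426] 0.0023 -0.0001 at [ 494.8 -103.2  182.3] [-3.140e+00 -2.000e-03  1.901e+00] F [ 0.9 -1.2  0.3] w 85.1 gf 0.0 t 18.7333
```

Request:
drive_tool(
  motion=[
    {"fingers":1,"linear":[0.0335,0.0143,0],"twist":0},
    {"fingers":1,"linear":[0.0335,0.0143,0],"twist":0},
    {"fingers":1,"linear":[0.0335,0.0143,0],"twist":0},
    {"fingers":1,"linear":[0.0335,0.0143,0],"twist":0},
    {"fingers":1,"linear":[0.0335,0.0143,0],"twist":0},
  ],
)

```text
clock: 19.15
eef_pos: [508.9, 79.5, 181.4]
tool_rot: [3.141, 0.0, 1.9]
force: [0.7, -0.0, -1.3]
width: 85.6
gripper_force: 0.0
```

Request:
drive_tool(
  motion=[
    {"fingers":1,"linear":[0.0335,0.0143,0],"twist":0},
    {"fingers":1,"linear":[0.0335,0.0143,0],"twist":0},
    {"fingers":1,"linear":[0.0335,0.0143,0],"twist":0},
    {"fingers":1,"linear":[0.0335,0.0143,0],"twist":0},
    {"fingers":1,"linear":[0.0335,0.0143,0],"twist":0},
  ],
)

```text
clock: 19.57
eef_pos: [522.1, 261.4, 181.1]
tool_rot: [-3.141, 0.0, 1.901]
force: [2.1, -0.9, -0.5]
width: 85.1
gripper_force: 0.0
```

Request:
drive_tool(
  motion=[
    {"fingers":1,"linear":[0,0,0],"twist":0},
    {"fingers":1,"linear":[0,0,0],"twist":0},
    {"fingers":1,"linear":[0,0,0],"twist":0},
    {"fingers":1,"linear":[0,0,0],"twist":0},
  ],
)

```text
clock: 19.9
eef_pos: [522.6, 257.8, 181.0]
tool_rot: [-3.141, 0.002, 1.899]
force: [-0.1, 0.2, 0.4]
width: 85.2
gripper_force: 0.0
```

```bash
python3 plan.py 521.5 259 40 1.9014 1; python3 - <<'E'
from h import *
from cell import cams
c=cams.get_image("wrist");im=c["color"].copy()
def ring(p,r,z):
    a=np.linspace(0,2*np.pi,60);X=np.c_[p[0]+r*np.cos(a),p[1]+r*np.sin(a),0*a+z]
    cv2.polylines(im,[proj(c,X).astype(int)],True,(0,255,0),1)
ring((521.5,259),29.5,83);ring((521.5,259),29.5,93)
cv2.imwrite("pics/w5.png",im)
E
```

```text
row x1 lin [ 0.0015 -0.0006] 0.141 twist -0.0025 total [ 0.0015 -0.0006] 0.141 -0.0025 at [522.6 257.8 181. ] [-3.141e+00  2.000e-03  1.899e+00] F [-0.1  0.2  0.4] w 85.2 gf 0.0 t 19.9
```

View pics/w5.png

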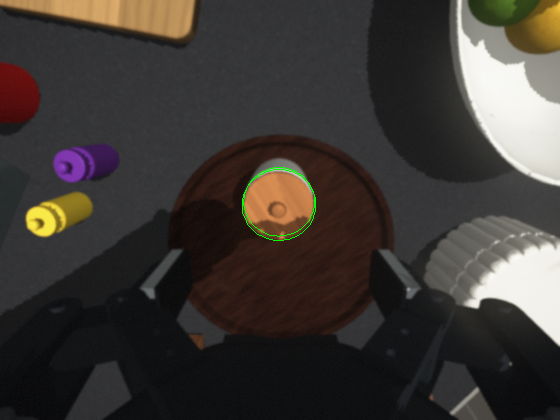

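jar_4's lid at (279,205) is centred on its ring, so I'll descend.

Request:
drive_tool(
  motion=[
    {"fingers":1,"linear":[0.0015,0,0.035],"twist":0},
    {"fingers":1,"linear":[0,0,0.035],"twist":0},
    {"fingers":1,"linear":[0,0,0.035],"twist":0},
    {"fingers":1,"linear":[0,0,0.02],"twist":0},
    {"fingers":1,"linear":[0,0,0.014],"twist":0},
  ],
)

```text
clock: 20.37
eef_pos: [521.0, 258.4, 39.7]
tool_rot: [-3.138, 0.002, 1.899]
force: [0.1, -0.3, 0.4]
width: 85.5
gripper_force: 0.0
```

Request:
drive_tool(
  motion=[
    {"fingers":1,"linear":[0,0,0],"twist":0},
    {"fingers":0.6,"linear":[0,0,0],"twist":0},
    {"fingers":0,"linear":[0,0,0],"twist":0},
    {"fingers":0,"linear":[0,0,0],"twist":0},
    {"fingers":0,"linear":[0,0,0],"twist":0},
  ],
)

```text
clock: 20.78
eef_pos: [522.5, 261.0, 43.9]
tool_rot: [3.14, 0.0, 1.9]
force: [-0.8, -1.1, 5.3]
width: 57.1
gripper_force: 65.8
```

Request:
drive_tool(
  motion=[
    {"fingers":0,"linear":[0,0,0],"twist":0},
    {"fingers":0,"linear":[0,0,0],"twist":0},
    {"fingers":0,"linear":[0,0,0],"twist":0},
    {"fingers":0,"linear":[0,0,0],"twist":0},
  ],
)

```text
clock: 21.12
eef_pos: [522.5, 260.9, 43.9]
tool_rot: [3.14, 0.001, 1.9]
force: [-2.6, -1.5, 6.5]
width: 56.9
gripper_force: 65.9
```

```bash
python3 plan.py 518.1 -166.6 150 1.9014 1
```

```text
row x1 lin [-0.4031 -0.1424] -0.1061 twist -0.0013 total [-0.4031 -0.1424] -0.1061 -0.0013 at [522.5 260.9  43.9] [3.14e+00 1.00e-03 1.90e+00] F [-2.6 -1.5  6.5] w 56.9 gf 65.9 t 21.1167
```

Request:
drive_tool(
  motion=[
    {"fingers":0,"linear":[0,0,-0.01],"twist":0},
    {"fingers":0,"linear":[0,0,-0.03],"twist":0},
    {"fingers":0,"linear":[0,0,-0.035],"twist":0},
    {"fingers":0,"linear":[0,0,-0.03],"twist":0},
    {"fingers":0,"linear":[-0.013,-0.005,-0.015],"twist":0},
  ],
)

```text
clock: 21.53
eef_pos: [522.7, 252.3, 167.0]
tool_rot: [3.133, -0.005, 1.905]
force: [1.7, 0.7, -4.9]
width: 57.2
gripper_force: 66.9
```

Request:
drive_tool(
  motion=[
    {"fingers":0,"linear":[-0.025,-0.009,0],"twist":0},
    {"fingers":0,"linear":[-0.03,-0.0105,0],"twist":0},
    {"fingers":0,"linear":[-0.03,-0.0105,0],"twist":0},
    {"fingers":0,"linear":[-0.03,-0.0105,0],"twist":0},
    {"fingers":0,"linear":[-0.03,-0.0105,0],"twist":0},
  ],
)

```text
clock: 21.95
eef_pos: [519.8, 91.9, 162.9]
tool_rot: [3.141, 0.0, 1.901]
force: [1.4, -0.9, -4.9]
width: 57.1
gripper_force: 66.7
```

Request:
drive_tool(
  motion=[
    {"fingers":0,"linear":[-0.03,-0.0105,0],"twist":0},
    {"fingers":0,"linear":[-0.03,-0.0105,0],"twist":0},
    {"fingers":0,"linear":[-0.03,-0.0105,0],"twist":0},
    {"fingers":0,"linear":[-0.03,-0.0105,0],"twist":0},
    {"fingers":0,"linear":[-0.03,-0.0105,0],"twist":0},
  ],
)

```text
clock: 22.37
eef_pos: [518.7, -67.0, 162.9]
tool_rot: [3.141, 0.0, 1.901]
force: [-0.2, -0.6, -5.3]
width: 57.3
gripper_force: 66.7
```

Request:
drive_tool(
  motion=[
    {"fingers":0,"linear":[-0.03,-0.0105,0],"twist":0},
    {"fingers":0,"linear":[-0.03,-0.0105,0],"twist":0},
    {"fingers":0,"linear":[-0.02,-0.008,0],"twist":0},
    {"fingers":0,"linear":[-0.012,-0.004,0],"twist":0},
    {"fingers":0,"linear":[0,0,0],"twist":0},
  ],
)

```text
clock: 22.78
eef_pos: [517.0, -167.1, 162.4]
tool_rot: [-3.141, 0.002, 1.895]
force: [0.2, -0.5, -5.2]
width: 57.3
gripper_force: 66.7
```

Request:
drive_tool(
  motion=[
    {"fingers":0,"linear":[0,0,0],"twist":0},
    {"fingers":0,"linear":[0,0,0],"twist":0},
    {"fingers":0,"linear":[0,0,0],"twist":0},
    {"fingers":0,"linear":[0,0,0],"twist":0},
  ],
)

```text
clock: 23.12
eef_pos: [518.0, -161.2, 162.5]
tool_rot: [3.141, -0.001, 1.904]
force: [-1.1, 0.3, -4.5]
width: 57.4
gripper_force: 66.7
```

```bash
python3 plan.py 517.6 -165.2 55 1.9014 1
```

```text
row x1 lin [-0.0036 -0.0017] 0.1075 twist 0.0023 total [-0.0036 -0.0017] 0.1075 0.0023 at [ 518.  -161.2  162.5] [ 3.141e+00 -1.000e-03  1.904e+00] F [-1.1  0.3 -4.5] w 57.4 gf 66.7 t 23.1167
```

Request:
drive_tool(
  motion=[
    {"fingers":0,"linear":[-0.003,-0.0015,0.02],"twist":0},
    {"fingers":0,"linear":[0,0,0.03],"twist":0},
    {"fingers":0,"linear":[0,0,0.03],"twist":0},
    {"fingers":0,"linear":[0,0,0],"twist":0},
    {"fingers":0,"linear":[0,0,0],"twist":0},
  ],
)

```text
clock: 23.53
eef_pos: [516.3, -165.2, 81.5]
tool_rot: [-3.139, -0.002, 1.903]
force: [-0.1, 0.2, -3.6]
width: 57.5
gripper_force: 67.6
```

```bash
python3 plan.py 517.6 -165.2 55 1.9014 1
```

```text
row x1 lin [-0.0005  0.0012] 0.0265 twist 0.0011 total [-0.0005  0.0012] 0.0265 0.0011 at [ 516.3 -165.2   81.5] [-3.139e+00 -2.000e-03  1.903e+00] F [-0.1  0.2 -3.6] w 57.5 gf 67.6 t 23.5333
```

Request:
drive_tool(
  motion=[
    {"fingers":0,"linear":[0.0005,0.001,0.009],"twist":0},
    {"fingers":0,"linear":[0,0,0.009],"twist":0},
    {"fingers":0,"linear":[0,0,0.004],"twist":0},
    {"fingers":0,"linear":[0,0,0.002],"twist":0},
    {"fingers":0,"linear":[0,0,0],"twist":0},
  ],
)

```text
clock: 23.95
eef_pos: [517.9, -165.7, 58.3]
tool_rot: [-3.141, 0.0, 1.901]
force: [0.7, -0.3, -5.6]
width: 57.2
gripper_force: 67.9
```

Request:
drive_tool(
  motion=[
    {"fingers":0,"linear":[0,0,0.001],"twist":0},
    {"fingers":0,"linear":[0,0,0.001],"twist":0},
    {"fingers":0,"linear":[0,0,0],"twist":0},
    {"fingers":0,"linear":[0,0,0],"twist":0},
  ],
)

```text
clock: 24.28
eef_pos: [518.1, -165.7, 56.5]
tool_rot: [3.141, 0.0, 1.901]
force: [-0.2, 0.1, -4.8]
width: 57.1
gripper_force: 67.9
```

Request:
drive_tool(
  motion=[
    {"fingers":0,"linear":[0,0,0.001],"twist":0},
    {"fingers":0,"linear":[0,0,0.001],"twist":0},
    {"fingers":0,"linear":[0,0,0.001],"twist":0},
    {"fingers":0,"linear":[0,0,0],"twist":0},
    {"fingers":0,"linear":[0,0,0],"twist":0},
  ],
)

```text
clock: 24.7
eef_pos: [518.1, -165.7, 54.0]
tool_rot: [3.141, 0.001, 1.901]
force: [-2.2, -0.0, 4.1]
width: 57.3
gripper_force: 68.6
```

Contact at 54.0 (53.8 predicted), so jar_4 is seated. I'll release it and rise clear.

Request:
drive_tool(
  motion=[
    {"fingers":0,"linear":[0,0,0],"twist":0},
    {"fingers":0.8,"linear":[0,0,0],"twist":0},
    {"fingers":1,"linear":[0,0,0],"twist":0},
    {"fingers":1,"linear":[0,0,0],"twist":0},
    {"fingers":1,"linear":[0,0,0],"twist":0},
  ],
)

```text
clock: 25.12
eef_pos: [518.3, -165.6, 53.3]
tool_rot: [3.141, 0.0, 1.901]
force: [-0.8, 0.5, -0.0]
width: 85.5
gripper_force: 0.0
```

Request:
drive_tool(
  motion=[
    {"fingers":1,"linear":[0,0,0],"twist":0},
    {"fingers":1,"linear":[0,0,-0.02],"twist":0},
    {"fingers":1,"linear":[0,0,-0.035],"twist":0},
    {"fingers":1,"linear":[0,0,-0.04],"twist":0},
    {"fingers":1,"linear":[0,0,-0.04],"twist":0},
  ],
)

```text
clock: 25.53
eef_pos: [517.4, -165.3, 189.3]
tool_rot: [-3.14, -0.001, 1.901]
force: [1.1, -0.2, 0.0]
width: 85.2
gripper_force: 0.0
```

Request:
drive_tool(
  motion=[
    {"fingers":1,"linear":[-0.03,0,-0.02],"twist":0},
    {"fingers":1,"linear":[-0.03,0,0],"twist":0},
    {"fingers":1,"linear":[-0.03,0,0],"twist":0},
    {"fingers":1,"linear":[-0.03,0,0],"twist":0},
    {"fingers":1,"linear":[-0.02,0,0],"twist":0},
  ],
)

```text
clock: 25.95
eef_pos: [563.5, -301.9, 208.3]
tool_rot: [-3.141, 0.002, 1.898]
force: [-0.2, -0.9, 0.3]
width: 85.0
gripper_force: 0.0
```

Request:
drive_tool(
  motion=[
    {"fingers":1,"linear":[0,0,0],"twist":0},
    {"fingers":1,"linear":[0,0,0],"twist":0},
    {"fingers":1,"linear":[0,0,0],"twist":0},
    {"fingers":1,"linear":[0,0,0],"twist":0},
  ],
)

```text
clock: 26.28
eef_pos: [563.4, -296.2, 208.4]
tool_rot: [3.142, -0.001, 1.903]
force: [-0.8, 0.2, 0.8]
width: 85.4
gripper_force: 0.0
```

```bash
python3 - <<'E'
from h import *
from cell import cams
for n in("side","wrist"):
    c=cams.get_image(n);im=c["color"].copy()
    for p,r,h in [((461,.1),16,52),((477,-47.4),20.5,60),((496,-102.6),25,68),((518.1,-166.6),29.5,76)]:
        a=np.linspace(0,2*np.pi,60);X=np.c_[p[0]+r*np.cos(a),p[1]+r*np.sin(a),0*a+17+h]
        cv2.polylines(im,[proj(c,X).astype(int)],True,(0,255,0),1)
    if n=="side": im=cv2.resize(im[190:340,220:420],None,fx=4,fy=4,interpolation=cv2.INTER_CUBIC)
    cv2.imwrite(f"pics/{n}9.png",im)
E
```

```text
(no output)
```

View pics/side9.png

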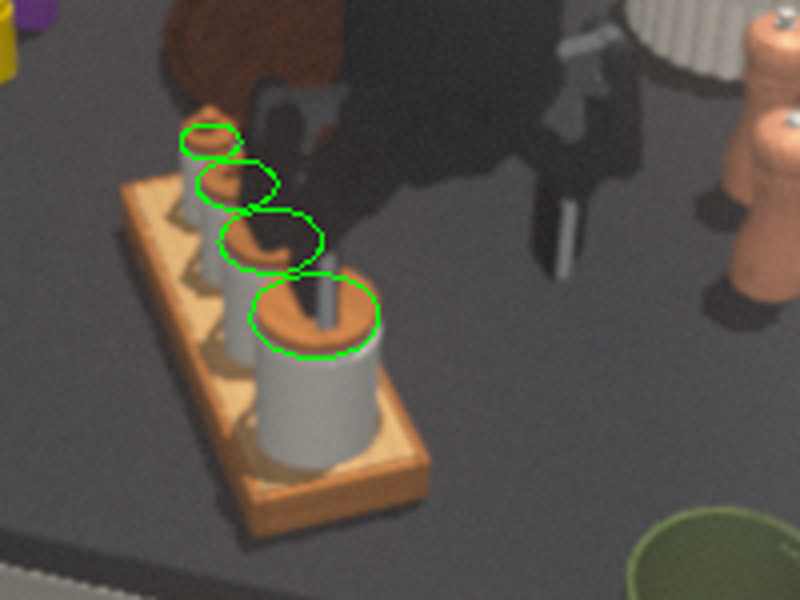

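View pics/wrist9.png

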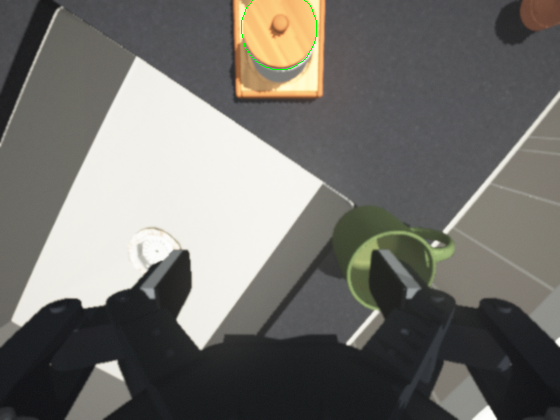

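The side view shows all four jars upright in order of size, (210,150) to (315,320), with body tops on the seated-height rings. The mills stand untouched at right and the gripper is clear. I'll hand in.

```bash
python3 -c "
from cell import ctrl
print(ctrl.finish_job())"
```

```text
the job is handed in; nothing more can be done
None
```

I set all four jars upright in their matching wells and left the copper mills where they stood; the job is handed in at about 26 s on the robot's clock, but no verdict was returned.

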